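# Close the piping-nozzle box

## Task

Close the piping-nozzle box with the fingertips alone: fold its upright, spring-hinged cover over until it lies flat on the box and, keeping it pressed down, push it by its raised finger ledge towards the retaining lip until its free edge is tucked fully home beneath the lip, so that it stays shut when you let go. Do not lift or shift the box, and leave everything else on the counter where it stands.

Things in the scene. Friction and masses are not known exactly. Their poses are not given: they have to be found in the camera images.
- nozzle_box: open dark-steel box, 150 x 190 mm (own x, y), walls 60 mm tall, full of steel nozzles, 2.4 kg, loose on the counter. Origin: centre of its underside, z up. The cover folds over and is tucked towards own +x: its hinge axis runs along the -x wall at x = -72, z = 63 mm (slide at 0), between cheeks at y = +-93 mm that rise to z = 72 mm; the lip runs along the +x wall.
- lip_mid (a point): middle of the retaining lip's inner edge, on its underside (box frame 67, 0, 67.5 mm). The lip is a fixed strip over the box's whole width that overhangs from box x = 89 back to 67 mm; a flared lead-in goes on from there to x = 60 mm, rising to z = 75 mm. A cover folded down on top of it must be drawn back first.
- cover (a joint): angle of the white cover plate about its hinge, rad: 0 flat on the box, 1.57 upright, 2.0 leaning back. Plate 170 mm wide, 3 mm thick, from 4 to 130 mm from the hinge axis, which is in its mid-plane. A spring (0.12 N m/rad, at rest at 1.7) lifts it: left alone untucked it stands at 1.3 to 2.0; holding it flat takes about 2 N near its free edge.
- cover_slide (a joint): how far the hinge, with the cover, is pushed along box +x in its slots, m: 0 back, 0.024 end stop. Stays where left; about 3 N moves it. At 0 the flat cover's free edge is at box x = 58 mm, short of the lip, so that it can be folded down; at 0.024 it is at x = 82 mm, 15 mm beneath the lip.
- cover_edge (a point): middle of the cover's free edge, 130 mm from the hinge axis, in mid-plane; moves with the cover
- cover_ledge (a point): foot of the finger ledge on the cover's outer face (the upper one when shut), middle of its hinge-side face, 105 mm from the hinge axis. The ledge is a straight rib 130 mm wide, 5 mm thick and 7.5 mm high across the cover; push it from the hinge side. Between hinge and ledge the cover is smooth and free.
- bowl: bystander: white bowl, 116 mm across, 60 mm tall; origin at its underside
- cake_ring: bystander: steel cake ring, 80 mm across, 45 mm tall; origin at its underside
- spatula: bystander: spatula lying flat; origin at its underside
- salt: bystander: white salt canister, 76 mm across, 150 mm tall; origin at its underside
- spoon: bystander: spoon lying flat; origin at its underside

How it is judged:
On the way:
1. the cover is folded down flat, its edge still short of the lip's underside (value of joint cover below 0.1 rad and value of joint cover_slide below 0.014 m).
At the end, for the whole second after the job is handed in: the cover is shut (within 0.055 rad of flat) and pushed at least 18 of its 24 mm, so that its free edge lies at least 8 mm beneath the lip; the box is at rest, upright and within 30 mm of where it stood (value of joint cover below 0.055 rad and value of joint cover_slide above 0.018 m and x of cover_edge in the frame of lip_mid above 0.008 m and z of cover_edge in the frame of lip_mid below 0.001 m and linear speed of nozzle_box below 0.01 m/s and distance of nozzle_box from where it was at the start of the episode below 0.03 m and angle between nozzle_box's own z axis and vertical below 0.05 rad); the robot touches nothing.
It fails at once if the nozzle box is lifted (12 mm), tipped (0.15 rad) or shifted (30 mm) (height (world z) of nozzle_box above 0.012 m or angle between nozzle_box's own z axis and vertical above 0.15 rad or distance of nozzle_box from where it was at the start of the episode above 0.03 m).
It fails at once if a bystander is moved more than 30 mm (distance of any of bowl, cake_ring, spatula, salt, spoon from where it was at the start of the episode above 0.03 m).
It also fails if it takes over 42 s, if anything falls off the work surface, if the arm or the gripper's body presses on something with over 40 N, if the wrist force passes 120 N, or if a joint passes its speed limit or range.

## Robot

A 6-joint arm with a two-finger parallel gripper is mounted at the origin on the work surface. World frame = base frame: x ahead of the robot, y to its left, z up, the work surface at z = 0. Lengths are in m, angles in rad, forces in N, time in s.
With the tool pointing down it reaches from about 0.35 to 0.975 m from the base axis. Payload 4.9 kg.
Tool frame: the origin (TCP) lies between the finger pads; the fingertips stand 14 mm ahead of it and the grasp point (between the pads) lies 5 mm behind it (manip.tcp_to_tips is the distance from the TCP to the fingertips, in m); z points along the fingers, y is the line along which they close (so a half turn about z gives the same grasp; the last joint's range is limited). The gripper opens to 85 mm and grips with 20 to 120 N. Pads are 22 mm wide; open, the fingers measure 114 mm over their backs; the gripper's body (76 mm by 85 mm) begins 54 mm behind the grasp point. The pads swing forward as they close: fully open they stand 13 mm farther back than shut.
Start: joints at [-1.33, 0.053, 1.613, -0, 1.476, -0.119], TCP at [0.22, -0.585, 0.245] pointing down, gripper open.
Joint ranges: [-3.01, 3.01], [-1.01, 2.22], [0.06, 2.58], [-1.02, 4.17], [0.09, 2.62], [-3.14, 3.14]. Speed limits (rad/s): [2.57, 2.57, 3.14, 3.14, 3.14, 3.14].

## Interface

Orientations are given as a unit quaternion [w, x, y, z].
In Python, from plant import manip gives the robot as it stands.
- The arm moves only by the tool servo_tool, never from a script. Its argument "moves" is a list that holds one entry, the list of rows, each a list of 7 numbers: the shift along the tool's x, y, z in mm, then the turn, a rotation vector about the tool's x, y, z in degrees, then the finger opening in mm, from 0 to 85.4. In form: [[[x, y, z, ax, ay, az, fingers], ...]]. A call has 1 to 12 rows; each row shifts and turns the commanded pose from where the row before left it, along the tool's axes as they then stand; what a row does not reach is not made up. A row lasts 1/8 s, in which the tool goes at most 62.5 mm and 10.7 degrees, less where a joint would pass 70% of its speed; a pose out of reach is approached as far as the arm can. A call with a gripper value outside its range is refused whole. The fingers move at their own pace and stop on an object; the grip force is fixed at half the most. Time passes only in rows, so rows that do not move let the fingers close. It gives the time, the measured TCP pose, the force, the opening and the grip force at its end, in the units of the state.
- manip.state(): the state, without advancing time (a new reading comes with each control period).
- manip.grab_frame(name): name is "scene" or "top" or "wrist"; returns a dict with "image" (384x512x3 uint8, blue, green, red), "mtx" (3x3 intrinsics, pixels), "eye" and "rotation" of the camera in the world. Camera axes: x right, y down, z forward; pixel columns grow to the right and rows downward; lengths in m; the calibration is good to about 2 mm. A picture is of the moment at which its call begins. There is no depth.
- manip.job_done(): hands the job in; it is judged then, once.
The state is a dict: "time": time; "joint_pos": joint angles; "joint_vel": joint speeds; "joint_efforts": joint torques, N m; "tool_pos": TCP position; "tool_rot": TCP orientation; "contact_force": force on the tool from outside, world axes, zero at the start; "ft_torque": the same for the moment, N m; "gripper_width": opening from 0.0 (shut) to 1.0 (fully open); "grasp_force": force on a finger pad.
Only numpy, scipy, OpenCV 4.12 (cv2) and the standard library are available. Lean on these libraries where they do the work, as an engineer would, in place of code of your own. Each camera call takes 0.05 s, during which the arm holds its last target. There are 200 camera calls.

## Working session

There is one attempt and no reset: what is moved stays moved. The work goes in short steps, Python scripts to look and compute and a tool call to move; the robot and the scene stay as the last step left them, time stands still between calls to the robot, and variables do not carry over. Pictures are saved under pics/ and viewed, at most 10 in all, crops included, and the job is handed in when it is done.

Besides the shell and the picture viewer there is one more tool, called after ">>>" as a command line: name --argument value ..., lists and objects as JSON in quotes. servo_tool: Moves the arm, as the interface text tells. Its arguments: {"type":"object","properties":{"moves":{"type":"array"}},"required":["moves"]}

```bash
mkdir -p pics; python3 - <<'E'
from plant import manip
import cv2,numpy as np
for n in("scene","top"):
    f=manip.grab_frame(n);cv2.imwrite(f"pics/{n}0.png",f["image"]);np.savez(f"{n}0.npz",**f);print(n,f["eye"],f["rotation"],f["mtx"])
print(manip.state())
E
```

```text
scene [ 1.34007388 -0.0299669   0.93646864] [-0.25762925  0.69073418  0.63302709 -0.23619943] [[442.91880992   0.         264.23614118]
 [  0.         442.91880992 199.37532536]
 [  0.           0.           1.        ]]
top [0.5203804  0.0554091  1.11334374] [-0.01526816  0.71657815 -0.69657961  0.03254974] [[405.68095847   0.         262.90368789]
 [  0.         405.68095847 189.39014862]
 [  0.           0.           1.        ]]
{'time': 0.1, 'joint_pos': array([-1.32999997e+00,  5.32983717e-02,  1.61417253e+00, -3.09059843e-06,
        1.47602661e+00, -1.19002533e-01]), 'joint_vel': array([-5.65647956e-04,  1.56785098e-04, -2.02190177e-03,  7.20777807e-04,
       -2.14632734e-03,  9.34599054e-05]), 'joint_efforts': array([-4.18763348e-04, -3.94901741e+01, -3.71362603e+01, -1.56959745e-04,
        3.98219941e-03, -1.14616975e-05]), 'tool_pos': array([ 0.21991948, -0.58444129,  0.24417182]), 'tool_rot': array([-9.50570137e-04,  9.83861218e-01,  1.78930704e-01, -5.94995282e-05]), 'contact_force': array([ 0.3559685 , -0.06905764, -0.49805502]), 'ft_torque': array([-0.03132292, -0.00583582, -0.00727962]), 'grasp_force': 0.0, 'gripper_width': 0.9970659174481717}
```

View pics/scene0.png

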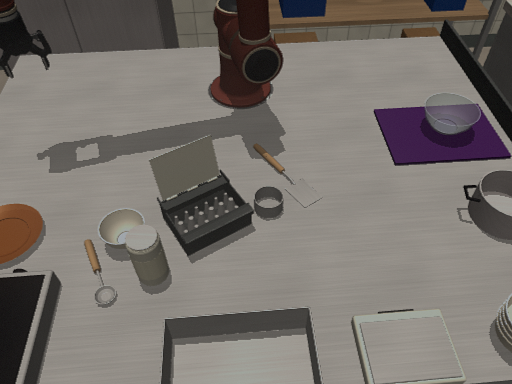

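View pics/top0.png

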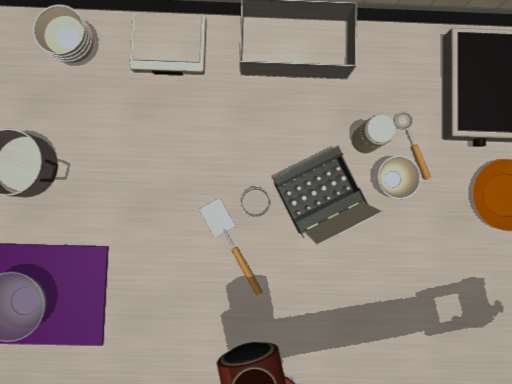

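The top view shows the box around (325,190), its lip on the upper edge from about (275,180) to (340,150). The cover leans back at the lower right, from (305,235) to (378,208). I'll enlarge both views to pick corners.

```bash
python3 - <<'E'
import cv2,numpy as np
a=cv2.imread("pics/top0.png")[135:255,260:390];b=cv2.imread("pics/scene0.png")[130:255,140:270]
r=lambda i:cv2.resize(i,None,fx=6,fy=4.8 if 0 else 6,interpolation=cv2.INTER_CUBIC)[:600]
a=cv2.resize(a,(650,600),interpolation=cv2.INTER_CUBIC);cv2.imwrite("pics/a.png",a)
b=cv2.resize(b,(624,600),interpolation=cv2.INTER_CUBIC);cv2.imwrite("pics/b.png",b)
E
```

```text
(no output)
```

View pics/a.png

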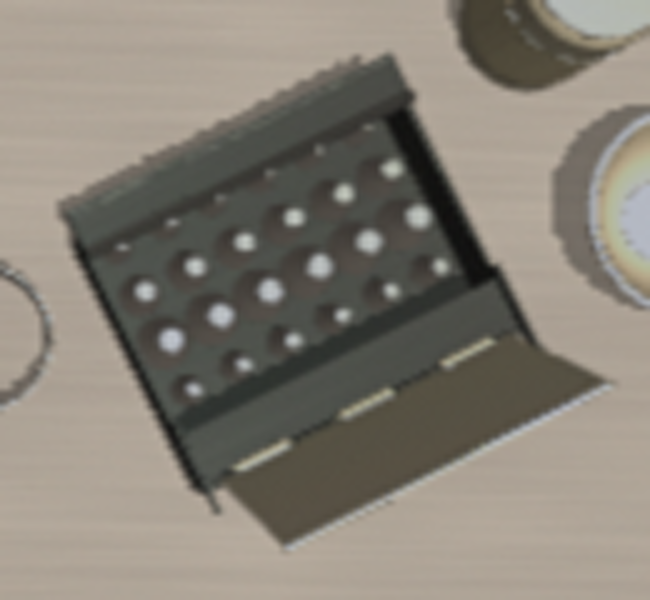

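View pics/b.png

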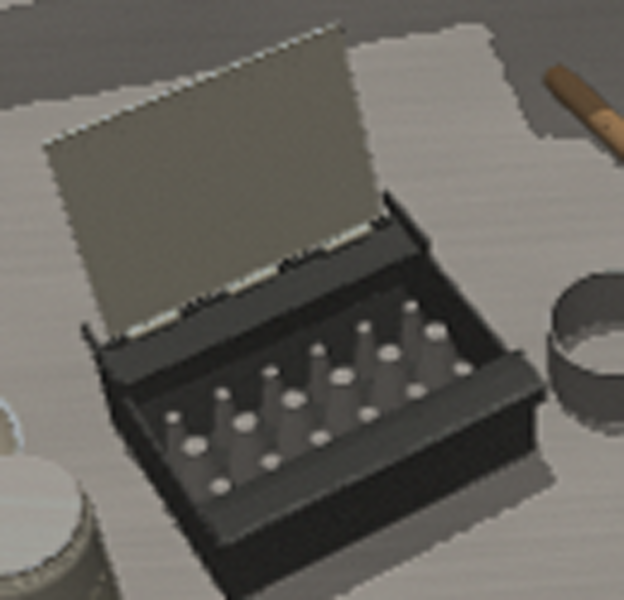

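Top crop: the lip's outer corners are at (65,205) and (388,55), the hinge runs from (235,467) to (495,343), and the cover's free edge from (285,548) to (610,383). Scene crop: the free edge runs from (45,147) to (340,25).

```bash
cat > h.py <<'E'
import numpy as np
from scipy.spatial.transform import Rotation as R
def ray(f,p):
    q=f["rotation"]; q=np.array(q)
    d=np.linalg.inv(f["mtx"])@[p[0],p[1],1]
    return np.array(f["eye"]),R.from_quat(q[[1,2,3,0]]).apply(d)
def plane(f,p,z):
    e,d=ray(f,p); return e+d*(z-e[2])/d[2]
def tri(f,p,g,q):
    e,d=ray(f,p);k,c=ray(g,q)
    s=np.linalg.lstsq(np.c_[d,-c],k-e,rcond=None)[0]
    a,b=e+d*s[0],k+c*s[1]; return (a+b)/2,np.linalg.norm(a-b)
E
python3 - <<'E'
from h import *
np.set_printoptions(precision=4,suppress=True)
T=np.load("top0.npz");S=np.load("scene0.npz")
t=lambda u,v:(260+u/5-.4,135+v/5-.4); s=lambda u,v:(140+u/4.8-.4,130+v/4.8-.4)
for n,p,z in [("lipL",(65,205),.07),("lipR",(388,55),.07),("hL",(235,467),.063),("hR",(495,343),.063),("cheekL",(205,490),.06),("cheekR",(535,340),.07)]:
    print(n,plane(T,t(*p),z))
A=tri(T,t(285,548),S,s(340,25));B=tri(T,t(610,383),S,s(45,147));print(A,B)
L=plane(T,t(65,205),.07);Rr=plane(T,t(388,55),.07);y=L-Rr;print(np.linalg.norm(y));y/=np.linalg.norm(y);print("lip yaw",np.arctan2(-y[0],y[1]))
e=A[0]-B[0];print("edge yaw",np.arctan2(-e[0],e[1]),np.linalg.norm(e))
print(tri(T,t(65,205),S,s(545,395)),tri(T,t(388,55),S,s(222,545)))
print(plane(T,(398,177),.06),plane(T,(379,130),.15))
E
```

```text
lipL [0.6279 0.0068 0.07  ]
lipR [ 0.7116 -0.1599  0.07  ]
hL [ 0.4952 -0.085   0.063 ]
hR [ 0.5631 -0.2196  0.063 ]
cheekL [ 0.4828 -0.0701  0.06  ]
cheekR [ 0.565  -0.2386  0.07  ]
(array([ 0.462 , -0.092 ,  0.1863]), np.float64(0.00018125317853669756)) (array([ 0.5412, -0.2415,  0.1848]), np.float64(0.00048255849495957355))
0.1864674011186023
lip yaw 0.4654262417581084
edge yaw 0.4876704615492195 0.16913618433757932
(array([0.6282, 0.0052, 0.0661]), np.float64(0.0027843446457318883)) (array([ 0.7119, -0.1618,  0.0678]), np.float64(0.0029678747747281515))
[ 0.6351 -0.3239  0.06  ] [ 0.7383 -0.2445  0.15  ]
```

>>> servo_tool --moves '[[[31,-24,0,0,0,0,0],[31,-24,0,0,0,0,0],[31,-24,0,0,0,0,0],[31,-24,0,0,0,0,0],[31,-24,0,0,0,0,0],[31,-24,0,0,0,0,0],[31,-24,0,0,0,0,0],[31,-24,0,0,0,0,0],[31,-24,0,0,0,0,0],[31,-24,0,0,0,0,0],[31,-24,0,0,0,-3,0],[30,-24,0,0,0,-3,0]]]'

```text
time: 1.6
tool_pos: [0.4644, -0.1825, 0.2448]
tool_rot: [-0.0, 0.973, 0.231, -0.0]
contact_force: [-0.2, -1.3, 0.2]
gripper_width: 0.001
grasp_force: 0.0
```

>>> servo_tool --moves '[[[0,0,25,0,0,0,0],[0,0,30,0,0,0,0],[0,0,25,0,0,0,0],[8,0,0,0,0,0,0],[8,0,0,0,0,0,0],[6,0,0,0,0,0,0],[6,0,0,0,0,0,0],[6,0,0,0,0,0,0],[6,0,0,0,0,0,0],[5,0,0,0,0,0,0],[5,0,0,0,0,0,0],[0,0,0,0,0,0,0]]]'

```text
time: 3.1
tool_pos: [0.5091, -0.1612, 0.1652]
tool_rot: [-0.0, 0.973, 0.23, 0.0]
contact_force: [-0.0, -0.5, -1.2]
gripper_width: -0.002
grasp_force: 0.0
```

>>> servo_tool --moves '[[[10,0,2,0,0,0,0],[10,0,2,0,0,0,0],[10,0,2,0,0,0,0],[7,0,2.5,0,0,0,0],[7,0,2.5,0,0,0,0],[7,0,3,0,0,0,0],[6,0,4.5,0,0,0,0],[6,0,4.5,0,0,0,0],[6,0,4.5,0,0,0,0],[0,0,0,0,0,0,0]]]'

```text
time: 4.35
tool_pos: [0.5707, -0.1303, 0.1372]
tool_rot: [-0.0, 0.973, 0.23, -0.0]
contact_force: [-0.1, -0.8, -0.2]
gripper_width: 0.003
grasp_force: 0.1
```

```bash
python3 - <<'E'
from plant import manip
import cv2,numpy as np
f=manip.grab_frame("scene");cv2.imwrite("pics/c.png",cv2.resize(f["image"][110:270,120:290],(638,600),interpolation=cv2.INTER_CUBIC))
E
```

```text
(no output)
```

View pics/c.png

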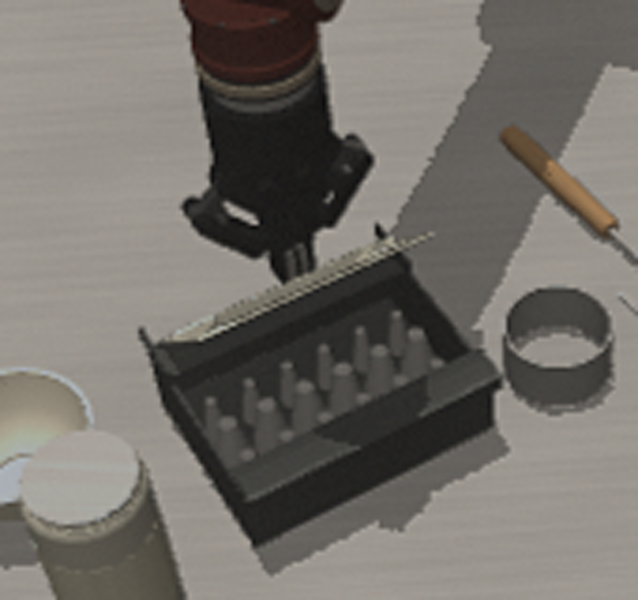

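The picture shows the fingertips holding the cover at about 45°, seen edge-on from (165,340) to (435,235). I'll continue the arc down.

>>> servo_tool --moves '[[[5,0,5.5,0,0,0,0],[5,0,6,0,0,0,0],[4,0,6,0,0,0,0],[3,0,7,0,0,0,0],[3,0,7,0,0,0,0],[2,0,6,0,0,0,0],[1,0,5,0,0,0,0],[1,0,5,0,0,0,0],[1,0,5,0,0,0,0],[0,0,4,0,0,0,0],[0,0,2,0,0,0,0],[0,0,0,0,0,0,0]]]'

```text
time: 5.9
tool_pos: [0.5927, -0.1194, 0.0791]
tool_rot: [0.0, 0.973, 0.23, -0.0]
contact_force: [0.9, 0.8, 0.8]
gripper_width: 0.002
grasp_force: 0.6
```

>>> servo_tool --moves '[[[0,0,1,0,0,0,0],[0,0,1,0,0,0,0],[0,0,0,0,0,0,0]]]'

```text
time: 6.28
tool_pos: [0.5928, -0.1195, 0.078]
tool_rot: [0.0, 0.973, 0.23, -0.0]
contact_force: [-1.7, 1.1, 5.4]
gripper_width: 0.002
grasp_force: 2.8
```

```bash
python3 - <<'E'
from plant import manip
import cv2,numpy as np
print(manip.state()["contact_force"])
f=manip.grab_frame("scene");cv2.imwrite("pics/d.png",cv2.resize(f["image"][150:260,140:270],(700,592),interpolation=cv2.INTER_CUBIC))
np.savez("scene1.npz",**f)
E
```

```text
[-1.71677195  1.08287723  5.37402468]
```

View pics/d.png

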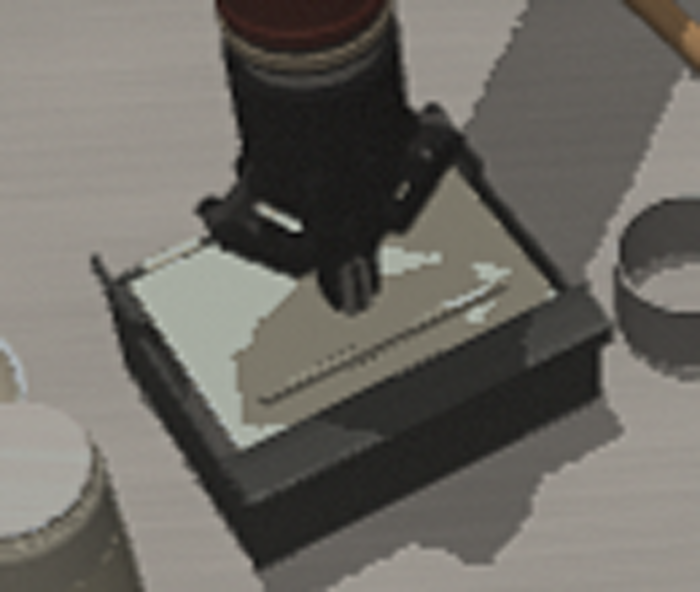

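The cover is flat, with its edge short of the lip. The ledge runs from (265,402) to (505,283), ahead of the fingertips. I'll push forward while keeping it pressed down.

>>> servo_tool --moves '[[[5,0,0,0,0,0,0],[5,0,0,0,0,0,0],[5,0,0,0,0,0,0],[4,0,0.2,0,0,0,0],[4,0,0.2,0,0,0,0],[4,0,0,0,0,0,0],[4,0,0,0,0,0,0],[0,0,0,0,0,0,0]]]'

```text
time: 7.32
tool_pos: [0.6198, -0.1063, 0.0777]
tool_rot: [0.001, 0.973, 0.23, -0.002]
contact_force: [-5.7, -1.3, 7.9]
gripper_width: 0.002
grasp_force: 3.9
```

>>> servo_tool --moves '[[[3,0,0,0,0,0,0],[3,0,0,0,0,0,0],[3,0,0,0,0,0,0],[2,0,0,0,0,0,0],[0,0,0,0,0,0,0]]]'

```text
time: 7.95
tool_pos: [0.6296, -0.1016, 0.0776]
tool_rot: [0.001, 0.973, 0.23, -0.002]
contact_force: [-4.9, -2.8, 7.5]
gripper_width: -0.002
grasp_force: 3.6
```

>>> servo_tool --moves '[[[2,0,0,0,0,0,0],[1.5,0,0,0,0,0,0],[1,0,0,0,0,0,0],[0,0,0,0,0,0,0]]]'

```text
time: 8.45
tool_pos: [0.6317, -0.1005, 0.0774]
tool_rot: [0.001, 0.973, 0.23, -0.004]
contact_force: [-12.0, -5.4, 10.9]
gripper_width: -0.004
grasp_force: 7.7
```

```bash
python3 - <<'E'
from plant import manip
import cv2,numpy as np
f=manip.grab_frame("scene");cv2.imwrite("pics/e.png",cv2.resize(f["image"][150:260,140:270],(700,592),interpolation=cv2.INTER_CUBIC))
np.savez("scene2.npz",**f)
E
```

```text
(no output)
```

View pics/e.png

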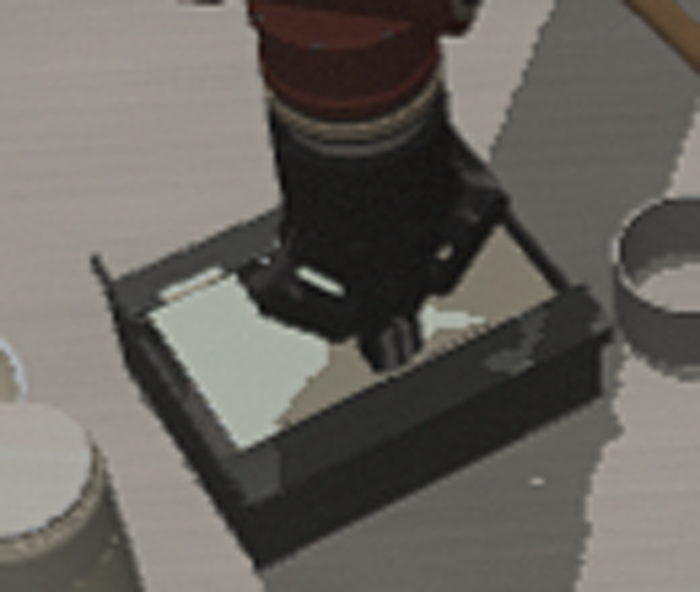

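The cover has slid under the lip and the box's pixels haven't moved. The cover's rear-left corner went from (130,285) to (150,312), so I'll quantify the slide from that.

```bash
python3 - <<'E'
from h import *
S=np.load("scene2.npz");k=700/130
p=[plane(S,(140+u/k,150+v/k),.0645) for u,v in((130,285),(150,312))]
d=p[1]-p[0];print(d,d[:2]@[.8916,.4529])
a,b=[np.load(f"scene{i}.npz")["image"][150:260,140:270] for i in(1,2)]
import cv2
for m in(a,b):
    w=(m.min(2)>150).astype(np.uint8); n,l,s,c=cv2.connectedComponentsWithStats(w)
    for q in np.argsort(-s[1:,4])[:3]+1:
        ys,xs=np.where(l==q); i=np.argmin(xs);print(s[q],xs[i],ys[i])
E
```

```text
[0.01786756 0.01050269 0.        ] 0.020687380785788023
[ 25  46  30  37 492] 25 52
[  0  74  17  25 320] 0 75
[71 46 11  5 33] 71 46
[ 28  51  33  32 527] 28 58
[  0  74  17  25 322] 0 75
[79 57 11  6 30] 79 57
```

>>> servo_tool --moves '[[[1,0,0,0,0,0,0],[1,0,0,0,0,0,0],[0,0,0,0,0,0,0]]]'

```text
time: 8.88
tool_pos: [0.6319, -0.1005, 0.0774]
tool_rot: [0.001, 0.973, 0.23, -0.007]
contact_force: [-17.8, -7.6, 13.9]
gripper_width: 0.001
grasp_force: 11.1
```

>>> servo_tool --moves '[[[-2,0,-1,0,0,0,0],[-2,0,-1.5,0,0,0,0],[-1,0,-3,0,0,0,0],[-1,0,-10,0,0,0,0],[0,0,-25,0,0,0,0],[0,0,-40,0,0,0,0],[0,0,-40,0,0,0,0],[-40,0,-10,0,0,0,0],[-40,0,0,0,0,0,0],[-40,0,0,0,0,0,0],[0,0,0,0,0,0,0]]]'

```text
time: 10.25
tool_pos: [0.5224, -0.1546, 0.2083]
tool_rot: [0.0, 0.973, 0.229, 0.001]
contact_force: [-0.0, -0.0, 0.1]
gripper_width: -0.006
grasp_force: 0.0
```

```bash
python3 - <<'E'
from plant import manip
import cv2
f=manip.grab_frame("scene");cv2.imwrite("pics/f.png",cv2.resize(f["image"][150:260,140:270],(700,592),interpolation=cv2.INTER_CUBIC))
E
```

```text
(no output)
```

View pics/f.png

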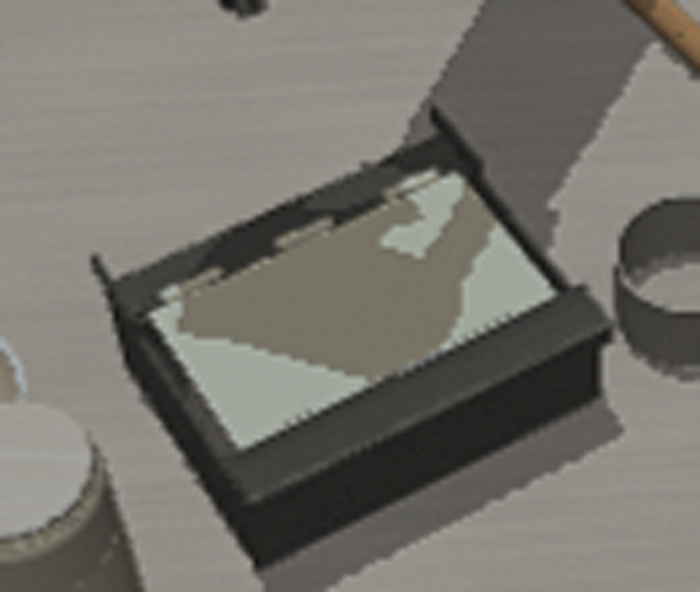

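The cover stays shut under the lip with its rear corner still at (150,312), and the gripper is clear. I'll hand the job in.

```bash
python3 -c "
from plant import manip
print(manip.job_done())"
```

```text
the job is handed in; nothing more can be done
None
```

The box is closed and the job handed in: I folded the cover flat and pushed it to its end stop under the lip, and in the last picture it stayed shut with the gripper clear and the box unmoved; no verdict came back.

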